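# Load the sample carrier through the reader's sprung gate

## Robot

A 6-joint arm with a two-finger parallel gripper is mounted at the origin on the work surface. World frame = base frame: x ahead of the robot, y to its left, z up, the work surface at z = 0. Lengths are in m, angles in degrees, forces in N, time in s.
With the tool pointing down it reaches from about 0.375 to 0.75 m from the base axis. Payload 9 kg.
Tool frame: the origin (TCP) lies where the fingers leave the gripper's body, on its centre line; the fingertips stand ahead of it and the grasp point (between the pads) lies 54 mm ahead of it (env.tcp_to_tips is the z of the fingertips in the tool frame, in m); z points along the fingers, y is the direction in which the jaws open and shut (so a half turn about z gives the same grasp; the last joint's range is limited). The gripper opens to 85 mm and grips with 20 to 120 N. Pads are 22 mm wide; open, the fingers measure 114 mm over their backs; the gripper's body (76 mm by 85 mm) begins 54 mm behind the grasp point. The pads swing forward as they close: fully open they stand 13 mm farther back than shut.
Start: joints at [52.5, 5.964, 5.575, 89.605, 0, 77.527], TCP at [0.254, 0.544, 0.304] pointing down, gripper open.
Joint ranges: [-171.21, 171.21], [-48.23, 106.86], [-62.78, 66.21], [-105.2, 120.99], [-86.42, 89.51], [-180, 180]. Speed limits (degrees/s): [127.2, 127.2, 147.25, 180, 180, 180].

## Interface

Orientations are given as [roll, pitch, yaw] about the fixed x, y, z axes, in that order (R = Rz(yaw) Ry(pitch) Rx(roll)).
In Python, from plant import env gives the robot as it stands.
- The arm moves only by the tool arm_command, never from a script. Its argument "steps" is one flat list of numbers, 7 for each row, row after row: the shift along the tool's x, y, z in m, then the turn, a rotation vector about the tool's x, y, z in degrees, then the closure, from -1 (fully open) to 1 (shut), so that 0 is half open. In form: [dx, dy, dz, ax, ay, az, claw, dx, dy, dz, ax, ay, az, claw, ...]. A call has 1 to 10 rows; each row shifts and turns the commanded pose from where the row before left it, along the tool's axes as they then stand; what a row does not reach is not made up. A row lasts 1/8 s, in which the tool goes at most 62.5 mm and 10.7 degrees, less where a joint would pass 70% of its speed; a pose out of reach is approached as far as the arm can. A call is refused whole if a number of a shift passes 0.0625 or a number of a turn 10.7, either way. A call with a gripper value outside its range is refused whole. The fingers move at their own pace and stop on an object; "grip_force" is the grip in N (left out, the last holds). Time passes only in rows, so rows that do not move let the fingers close. It gives the time, the measured TCP pose, the force and the opening at its end, in the units of the state.
- env.observe(): the state, without advancing time (a new reading comes with each control period).
- env.camera(name): name is "side" or "top"; returns a dict with "frame" (384x512x3 uint8, red, green, blue), "K" (3x3 intrinsics, pixels), "k1" (the pictures are not rectified: a ray, as slopes to the right and down, at radius r is drawn at 1 + k1 r^2 times it, then the intrinsics apply), "R" (3x3) and "t" (3): a world point X has camera coordinates R X + t. Camera axes: x right, y down, z forward; pixel columns grow to the right and rows downward; lengths in m; the calibration is good to about 2 mm. A picture is of the moment at which its call begins. There is no depth.
- env.sign_off(): hands the job in, once; it reports no verdict.
The state is a dict: "time": time; "qpos": joint angles; "qvel": joint speeds; "effort": joint torques, N m; "position": TCP position; "eef_rot": TCP orientation; "wrist_force": force on the tool from outside, world axes, zero at the start; "ft_torque": the same for the moment, N m; "gripper_width": finger opening in m.
Only numpy, scipy, OpenCV 4.12 (cv2) and the standard library are available. Lean on these libraries where they do the work, as an engineer would, in place of code of your own. Each camera call takes 0.05 s, during which the arm holds its last target.

## Task

Slide the finned sample carrier, upright and chamfered end first, into the open mouth of the reader's loading lane and on along its floor, so that it pushes the sprung gate open and passes under the clear cover, until it presses firmly but gently (about 10 N, always under 20 N) on the sprung contact pad at the far end. Keep pressing for about a second, then let go, leaving the carrier touching the pad and the gate swung fully shut behind it. Do not ram the lane, and leave everything else on the bench where it is.

Things in the scene. Friction and masses are not known exactly. Their poses are not given: they have to be found in the camera images.
- carrier: Sample carrier, loose black plastic, 250 g: block 60 long (x) x 46 wide (y) x 40 mm tall; grip fin upright on the middle of its top, 30 long (x) x 12 thick (y), 40 to 84 mm above the underside. Its +x end goes in first: it has two small windows on top, and its +x +y upright corner is cut off by a 20 mm chamfer. Origin: centre of underside. Starts before the lane's mouth, +x within 0.85 rad of the lane's.
- carrier_front (a point): Middle of the carrier's front (+x) end, 30 mm ahead of its origin, 20 mm above its underside.
- lane: Fixed aluminium loading lane on the bench. Origin on the bench (z = 0) under the middle of the shut gate; +x the way in, z up. Floor 4 mm thick, x -75 to 165 mm; the carrier slides on it. Walls up to 48 mm above the bench; inner faces at y = +-26 for x -30 to 0, flaring before that to about +-42 at x -73; beyond the gate at y = -26 and +42 (room for the open gate).
- lane_mouth (a point): Point on the lane's floor (4 mm above the bench) in the flared mouth, at lane x = -45, y = 0: a carrier set down with its origin here stands clear of the gate, its front 15 mm before it.
- lane_slot (a point): Point in the slot of the clear cover, at lane x = 80, y = 0, 51 mm above the bench (the cover's top). The cover is 48 to 51 mm above the bench, over the lane from x 0 to 165, with a slot from y = -16 to +16 in which the carrier's fin runs; so the carrier gets in only through the gate, and fingers must stay above 53 mm there.
- gate (a joint): Sprung gate leaf, rad: 0 shut, grows as it swings inward (lane +x), stop at 1.6. Steel, 4 mm thick, 56 long, 6 to 44 mm above the bench; upright hinge at lane x 0, y +30. The spring closes it with 0.05 N m shut plus 0.06 N m per rad; opening it takes 1 to 8 N. Its smooth end slides over the carrier's front, chamfer and +y side. It can shut only once the carrier's origin is past lane x = 90 mm.
- gate_tip (a point): The free end of the gate leaf at mid height (25 mm above the bench): at lane x 0, y -26 mm when shut.
- reader: Fixed white instrument at the lane's end, 150 deep x 180 wide, 74 mm tall, 97 mm tall from 40 mm behind its front. Origin at the foot of the middle of its front face, at lane x = 165 mm; axes as the lane's. It carries the contact pad: a black plate 36 wide x 28 tall standing out of its front towards the gate, centred 28 mm above the bench on the lane's middle line (see pad_zone).
- pad_zone (a point): Fixed point, lane x = 137 mm, 28 mm above the bench: middle of the zone for the pad's face. The untouched face is at lane x 125 to 149, set differently each time and not measured: feel for it. It gives up to 10 mm on a spring, 5 N per mm (2 mm at 10 N), slowed by 0.28 N per mm/s, then is rigid. When let go it pushes the carrier back 1 to 3 mm and stays touching it.
- weight_large: Bystander: steel weight, 38 mm across, 62 tall. Origin: centre of underside.
- weight_small: Bystander: steel weight, 28 mm across, 46 tall. Origin: centre of underside.
- bottle_a: Bystander: clear water bottle, 64 mm across, 200 tall. Origin: centre of underside.
- bottle_b: Bystander: clear water bottle, 64 mm across, 200 tall. Origin: centre of underside.
- beaker: Bystander: glass beaker, 68 mm across, 85 tall. Origin: centre of underside.
- jar: Bystander: amber jar, 56 mm across, 70 tall. Origin: centre of underside.
- cell_block: Bystander: black block 60 x 46 x 40 mm with six windows and no fin. Origin: centre of underside.

How it is judged (in metres and radians):
On the way, in this order (a step that is already met when the one before it is completed fails the run):
1. the carrier, low in the lane, holds the gate open (value of joint gate above 0.6 rad and x of carrier in the frame of lane between -0.04 and 0.08 m and z of carrier in the frame of lane between 0 and 0.01 m and y of carrier in the frame of lane between -0.01 and 0.018 m), for 0.1 s.
2. inside the lane the carrier presses on the contact pad with more than 6 N (contact force between carrier and reader above 6 N and x of carrier_front in the frame of lane above 0.12 m and z of carrier in the frame of lane between 0 and 0.01 m and y of carrier in the frame of lane between -0.01 and 0.018 m), for 0.3 s.
At the end, for the whole second after the job is handed in: The carrier stands at rest on the lane floor, its front over 120 mm past the gate line, origin at lane y -10 to 18, under 10 mm above the bench, level to 0.07 rad, lengthwise to 0.3 rad, still touching the contact pad (over 0.15 N), and the gate is shut (below 0.08 rad) (x of carrier_front in the frame of lane above 0.12 m and contact force between carrier and reader above 0.15 N and value of joint gate below 0.08 rad and angle between carrier's own z axis and vertical below 0.07 rad and linear speed of carrier below 0.01 m/s and angle between the x axis of carrier and the x axis of lane, either way round below 0.3 rad and z of carrier in the frame of lane between 0 and 0.01 m and y of carrier in the frame of lane between -0.01 and 0.018 m).
It fails at once if the carrier pushes on the reader with more than 20 N (contact force between carrier and reader above 20 N).
It fails at once if the carrier pushes on the lane's walls, cover or gate with more than 30 N (contact force between carrier and lane above 30 N).
It fails at once if the carrier is tipped by more than 0.5 rad (angle between carrier's own z axis and vertical above 0.5 rad).
It fails at once if a bystander is moved by more than 30 mm (distance of any of weight_large, weight_small, bottle_a, bottle_b, beaker, jar, cell_block from where it was at the start of the episode above 0.03 m).
It also fails if it takes over 61 s, if anything falls off the work surface, if the arm or the gripper's body presses on something with over 40 N, if the wrist force passes 120 N, or if a joint passes its speed limit or range.

## Working session

There is one attempt and no reset: what is moved stays moved. The work goes in short steps, Python scripts to look and compute and a tool call to move; the robot and the scene stay as the last step left them, time stands still between calls to the robot, and variables do not carry over. Pictures are saved under pics/ and viewed, and the job is handed in when it is done.

Besides the shell and the picture viewer there is one more tool, called after "Call:" by a JSON object that holds its "op" and its "data", one argument or row to a line. arm_command: Moves the arm, as the interface text tells. Its arguments: {"type":"object","properties":{"steps":{"type":"array"},"grip_force":{"type":"number"}},"required":["steps"]}

```bash
ls; mkdir -p pics; python3 - <<'E'
from plant import env
import cv2,json,numpy as np
print(env.observe(), env.tcp_to_tips)
for n in("side","top"):
    c=env.camera(n); cv2.imwrite(f"pics/{n}0.png",c["frame"][:,:,::-1])
    print(n,c["K"],c["k1"],c["R"],c["t"])
    np.savez(f"pics/{n}0.npz",**c)
E
```

```text
pics
{'time': 0.0, 'qpos': array([ 5.25001300e+01,  5.99873846e+00,  5.52682671e+00,  8.96046453e+01,
       -1.56778766e-03,  7.75286260e+01]), 'qvel': array([-0.04658379, -0.02096684, -0.03457299,  0.06348157,  0.14419026,
        0.01771865]), 'effort': array([ 9.80269688e-04, -5.56931233e+01,  5.03648329e+01,  1.68331544e-02,
       -2.78039979e-04,  9.61632907e-06]), 'position': array([0.25367038, 0.54347277, 0.3031188 ]), 'eef_rot': array([-1.79924911e+02, -1.50018341e-02,  1.54971495e+02]), 'wrist_force': array([0.29020977, 0.38834708, 0.34213798]), 'ft_torque': array([-0.00856232,  0.03953681,  0.00150587]), 'gripper_width': 0.08523986156545663} 0.0726
side [[379.0011237    0.         262.27736371]
 [  0.         379.0011237  193.27762744]
 [  0.           0.           1.        ]] -0.08619376351984984 [[ 0.99749267 -0.07074702 -0.00179671]
 [-0.04790227 -0.6562713  -0.75300289]
 [ 0.05209358  0.75120093 -0.65801476]] [-0.5624742   0.07956695  1.22756323]
top [[393.79012844   0.         255.85907923]
 [  0.         393.79012844 186.81190778]
 [  0.           0.           1.        ]] -0.06351089090636955 [[-0.00205759 -0.99979948 -0.01991896]
 [-0.98989509  0.00486066 -0.14171832]
 [ 0.14178672  0.01942608 -0.9897066 ]] [0.02601861 0.59057523 1.13029024]
```

View pics/side0.png

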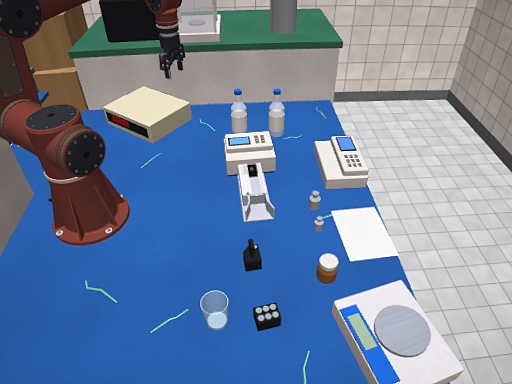

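View pics/top0.png

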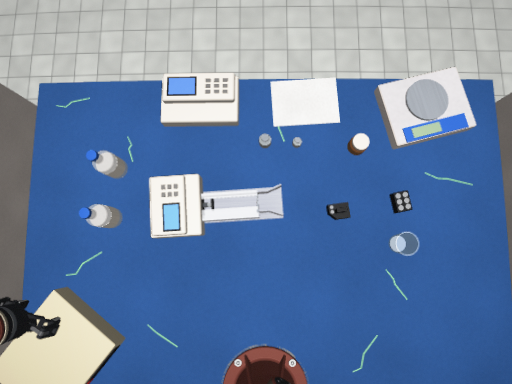

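Both views show the lane in the middle: in the top view its mouth is at about (283,202) and the reader end at (203,205). The carrier is at about (338,211) and there is clear space between the two. I'll zoom in.

```bash
python3 - <<'E'
import cv2
s=cv2.imread("pics/side0.png");t=cv2.imread("pics/top0.png")
cv2.imwrite("pics/s_car.png",cv2.resize(s[230:280,225:290],None,fx=10,fy=10,interpolation=cv2.INTER_CUBIC))
cv2.imwrite("pics/s_lane.png",cv2.resize(s[125:225,215:285],None,fx=6,fy=6,interpolation=cv2.INTER_CUBIC))
cv2.imwrite("pics/t_car.png",cv2.resize(t[190:230,315:365],None,fx=12,fy=12,interpolation=cv2.INTER_CUBIC))
cv2.imwrite("pics/t_lane.png",cv2.resize(t[165:245,145:295],None,fx=5,fy=5,interpolation=cv2.INTER_CUBIC))
E
```

```text
(no output)
```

View pics/s_car.png

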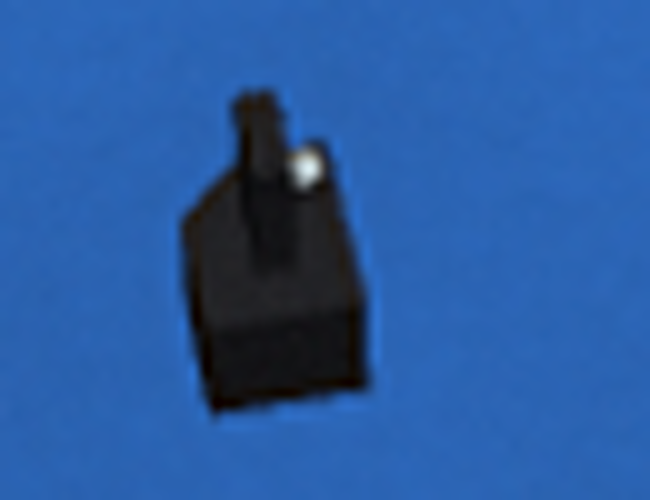

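View pics/s_lane.png

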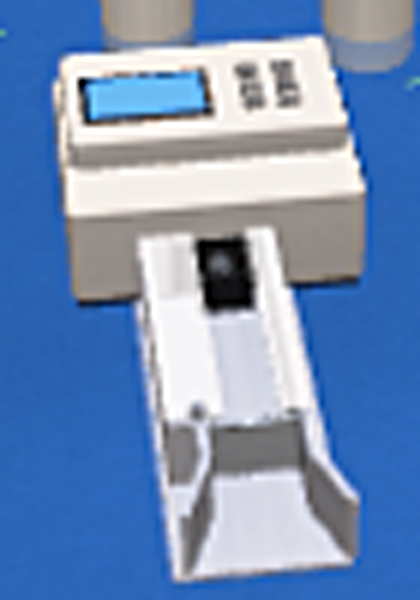

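View pics/t_car.png

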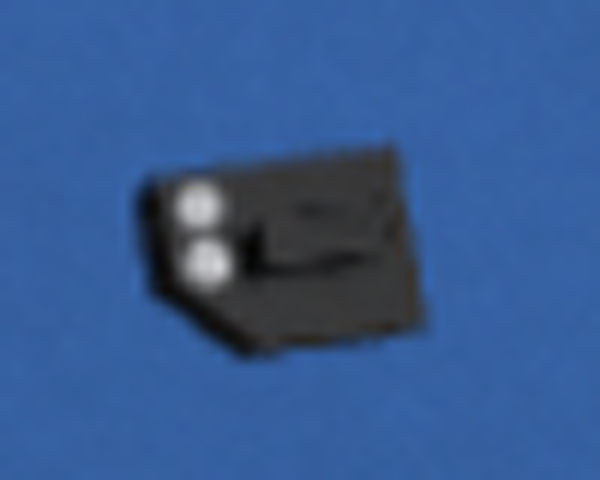

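View pics/t_lane.png

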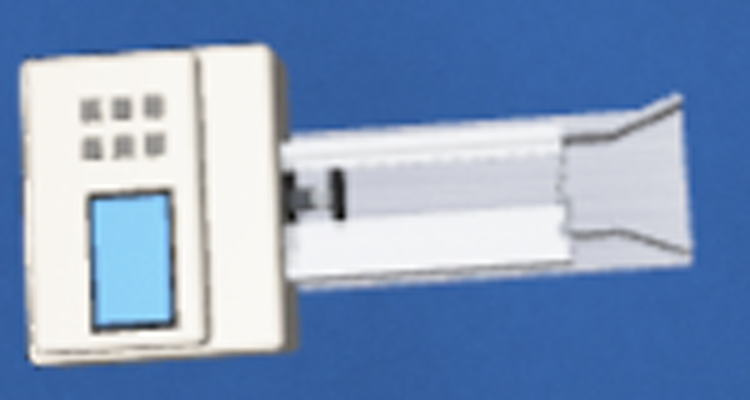

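```bash
cat > h.py <<'E'
import numpy as np,cv2
from scipy.optimize import least_squares
def load(n): return dict(np.load(f"pics/{n}.npz"))
def proj(c,X):
    X=np.atleast_2d(np.asarray(X,float)); P=X@c["R"].T+c["t"]; s=P[:,:2]/P[:,2:]
    s=s*(1+float(c["k1"])*(s**2).sum(1,keepdims=True))
    return s*[c["K"][0,0],c["K"][1,1]]+[c["K"][0,2],c["K"][1,2]]
def place(p,X):
    X=np.atleast_2d(np.asarray(X,float)); c,s=np.cos(p[2]),np.sin(p[2])
    z=p[3] if len(p)>3 else 0
    return np.c_[c*X[:,0]-s*X[:,1]+p[0],s*X[:,0]+c*X[:,1]+p[1],X[:,2]+z]
def crop(px,off,f): return (np.asarray(px,float)+.5)/f-.5+off
E
cat > fit.py <<'E'
from h import *
S=load("side0");T=load("top0")
# carrier
ts=crop([[395,147],[425,327],[248,348]],[315,190],12); tm=[[-30,-23,40],[-30,23,40],[10,23,40]]
ts2=crop([[152,185]],[315,190],12); tm2=[[30,-23,40]]
ss=crop([[363,300],[205,328],[367,387],[213,412],[185,220]],[225,230],10); sm=[[-30,-23,40],[-30,23,40],[-30,-23,0],[-30,23,0],[10,23,40]]
def res(p):return np.r_[(proj(T,place(p,np.array(tm+tm2)/1e3))-np.r_[ts,ts2]).ravel(),(proj(S,place(p,np.array(sm)/1e3))-ss).ravel()]
r=least_squares(res,[.6,-.2,1.5,0]);pc=r.x
print("carrier",pc,np.degrees(pc[2]));print(r.fun.reshape(-1,2).round(2))
for nm,c,obs,m in(("top",T,np.r_[ts,ts2],tm+tm2),("side",S,ss,sm)):
    r1=least_squares(lambda p:(proj(c,place(p,np.array(m)/1e3))-obs).ravel(),pc[:3]);print(nm,r1.x,abs(r1.fun).max())
# lane
ls=crop([[75,300],[360,280],[70,215],[365,190]],[215,125],6); lm=[[165,90,0],[165,-90,0],[165,90,74],[165,-90,74]]
lt=crop([[268,45],[285,352]],[145,165],5); ltm=[[165,-90,74],[165,90,74]]
r=least_squares(lambda p:np.r_[(proj(T,place(p,np.array(ltm)/1e3))-lt).ravel(),(proj(S,place(p,np.array(lm)/1e3))-ls).ravel()],[.6,.1,1.5]);pl=r.x
print("lane",pl,np.degrees(pl[2]));print(r.fun.reshape(-1,2).round(2))
np.savez("poses.npz",pc=pc,pl=pl)
E
cat > ov.py <<'E'
from h import *
import sys
def seg(im,c,p,pts,off,f,col,close=True):
    q=(proj(c,place(p,np.array(pts,float)/1e3))-off+.5)*f-.5
    cv2.polylines(im,[np.round(q*8).astype(np.int32)],close,col,1,cv2.LINE_AA,3)
def draw(cn,off,sz,f,out,pc=None,pl=None):
    c=load(cn);im=cv2.cvtColor(c["frame"],cv2.COLOR_RGB2BGR)
    im=cv2.resize(im[off[1]:off[1]+sz[1],off[0]:off[0]+sz[0]],None,fx=f,fy=f,interpolation=cv2.INTER_CUBIC)
    off=np.array(off)
    if pc is not None:
        o=[[-30,-23],[30,-23],[30,3],[10,23],[-30,23]]
        for z in(0,40):seg(im,c,pc,[a+[z] for a in o],off,f,(0,255,255))
        for z in(40,84):seg(im,c,pc,[[a,b,z] for a,b in((-15,-6),(15,-6),(15,6),(-15,6))],off,f,(0,255,0))
    if pl is not None:
        seg(im,c,pl,[[-75,-42,4],[165,-42,4],[165,42,4],[-75,42,4]],off,f,(0,0,255))
        seg(im,c,pl,[[-73,-42,48],[-30,-26,48],[165,-26,48]],off,f,(0,255,0),False)
        seg(im,c,pl,[[-73,42,48],[-30,26,48],[0,26,48]],off,f,(0,255,0),False)
        for z in(0,74):seg(im,c,pl,[[165,-90,z],[165,90,z],[315,90,z],[315,-90,z]],off,f,(255,0,255))
        seg(im,c,pl,[[0,-16,51],[165,-16,51],[165,16,51],[0,16,51]],off,f,(0,160,255))
        seg(im,c,pl,[[0,-26,6],[0,30,6],[0,30,44],[0,-26,44]],off,f,(255,0,0))
    cv2.imwrite(out,im)
E
python3 fit.py; python3 - <<'E'
from ov import *
d=np.load("poses.npz")
draw("top0",(140,160),(160,90),5,"pics/o_t.png",pl=d["pl"])
draw("side0",(210,125),(80,100),6,"pics/o_s.png",pl=d["pl"])
draw("top0",(315,190),(50,40),10,"pics/oc_t.png",pc=d["pc"])
draw("side0",(225,230),(65,50),10,"pics/oc_s.png",pc=d["pc"])
a=[cv2.imread(f"pics/oc_{k}.png") for k in"ts"]
h=max(x.shape[0] for x in a);a=[cv2.copyMakeBorder(x,0,h-x.shape[0],0,0,0) for x in a]
cv2.imwrite("pics/oc.png",cv2.resize(np.hstack(a),None,fx=.68,fy=.68))
E
```

```text
carrier [ 0.51791065 -0.21894395  1.69453692  0.00227316] 97.08981368080556
[[-0.37  0.05]
 [-0.44  0.47]
 [ 0.9   0.47]
 [-0.15 -0.52]
 [ 0.67  0.03]
 [ 0.02 -0.22]
 [ 0.32  0.28]
 [-0.32  0.32]
 [-0.26 -0.43]]
top [ 0.51843872 -0.21943604  1.69515666] 0.928987420955707
side [ 0.51754633 -0.21708047  1.70164587] 0.5615284068322239
lane [0.54791634 0.02295673 1.63926769] 93.9231203029942
[[-0.63 -0.15]
 [-0.89  0.28]
 [-0.18  2.07]
 [ 0.81  1.12]
 [-0.65 -0.11]
 [ 0.4  -0.17]]
```

View pics/o_t.png

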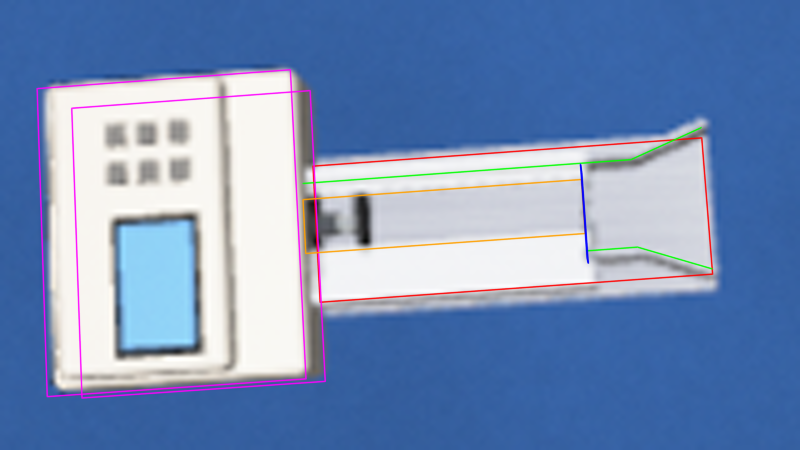

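View pics/o_s.png

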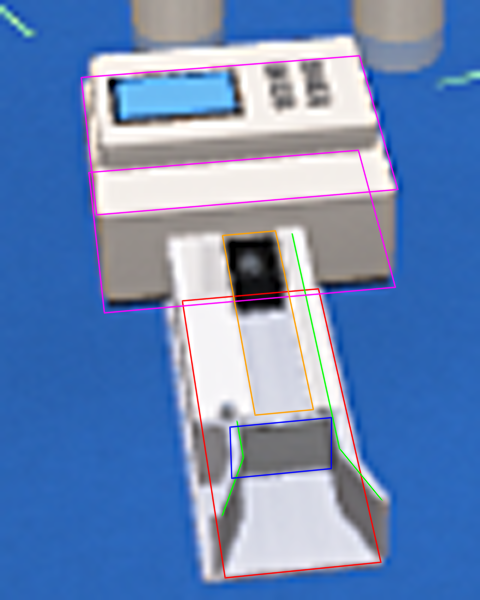

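View pics/oc.png

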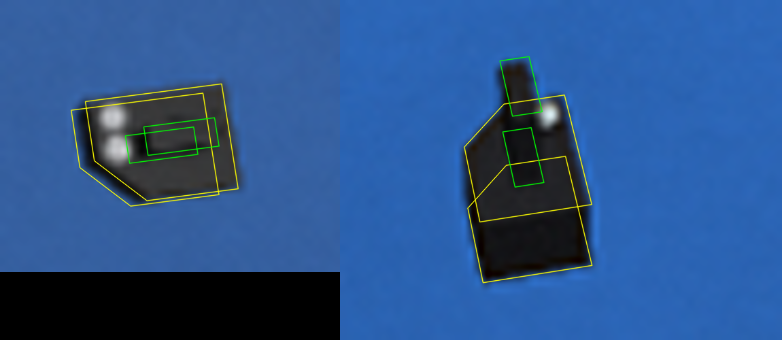

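```bash
python3 - <<'E'
from ov import *
draw("top0",(195,180),(95,50),8,"pics/z_t.png")
draw("side0",(232,160),(50,65),9,"pics/z_s.png")
E
```

```text
(no output)
```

View pics/z_t.png

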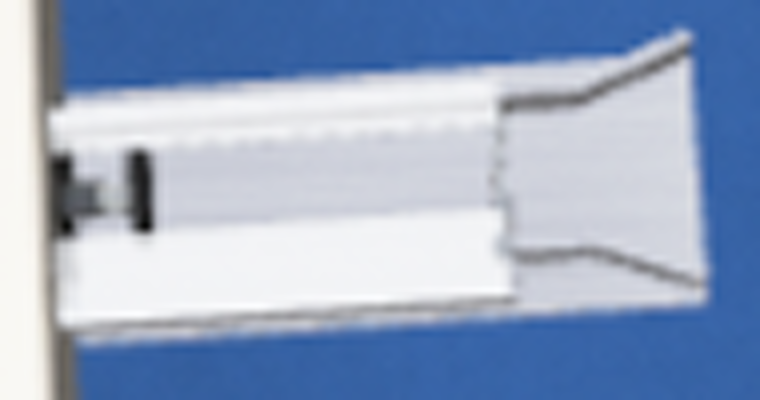

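View pics/z_s.png

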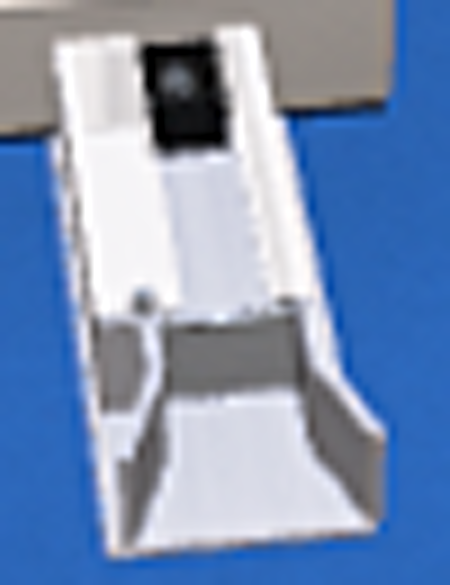

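```bash
cat > fit2.py <<'E'
from ov import *
S=load("side0");T=load("top0")
tp=[((502,207),(0,16,51)),((497,128),(0,-16,51)),((155,147),(125,-16,51)),((155,226),(125,16,51)),((500,103),(0,-26,48)),((575,100),(-30,-26,48)),((688,42),(-73,-42,48)),((703,284),(-73,42,48)),((590,246),(-30,26,48)),]
sp=[((178,305),(0,16,51)),((272,298),(0,-16,51)),((305,417),(-30,-26,4)),((372,522),(-73,-42,4)),((135,546),(-73,42,4)),((300,388),(0,-26,6)),((380,432),(-73,-42,48))]
to=crop([a for a,b in tp],[195,180],8);so=crop([a for a,b in sp],[232,160],9)
tm=np.array([b for a,b in tp])/1e3;sm=np.array([b for a,b in sp])/1e3
f=lambda p:np.r_[(proj(T,place(p,tm))-to).ravel(),(proj(S,place(p,sm))-so).ravel()]
r=least_squares(f,[.55,.02,1.63],loss="soft_l1");pl=r.x
print(pl,np.degrees(pl[2]));print(f(pl).reshape(-1,2).round(1).tolist())
for nm,g in(("top",lambda p:(proj(T,place(p,tm))-to).ravel()),("side",lambda p:(proj(S,place(p,sm))-so).ravel())):
    print(nm,least_squares(g,pl,loss="soft_l1").x)
pc=np.load("poses.npz")["pc"];np.savez("poses.npz",pc=pc,pl=pl)
# also z of cover/slot free
r=least_squares(lambda p:f(p),[.55,.02,1.63,0]);print("free z",r.x)
draw("top0",(195,180),(95,50),8,"pics/o2_t.png",pl=pl)
draw("side0",(222,130),(60,95),6,"pics/o2_s.png",pl=pl)
E
python3 fit2.py
```

```text
[0.54773152 0.02173566 1.62167271] 92.91500187732024
[[-0.4, 0.8], [-0.4, -0.1], [0.1, -0.2], [0.5, 0.7], [-0.9, -0.2], [-0.2, -0.4], [-0.1, 0.7], [-0.2, -1.3], [-1.0, -1.1], [0.6, 0.4], [-0.1, 0.4], [0.4, 3.6], [-0.4, 0.7], [-0.1, 0.3], [-0.2, 0.3], [-1.1, 0.7]]
top [0.5472427  0.02092317 1.6112522 ]
side [0.54733756 0.0243279  1.64835891]
free z [0.54730525 0.02072984 1.62092769 0.00503505]
```

View pics/o2_t.png

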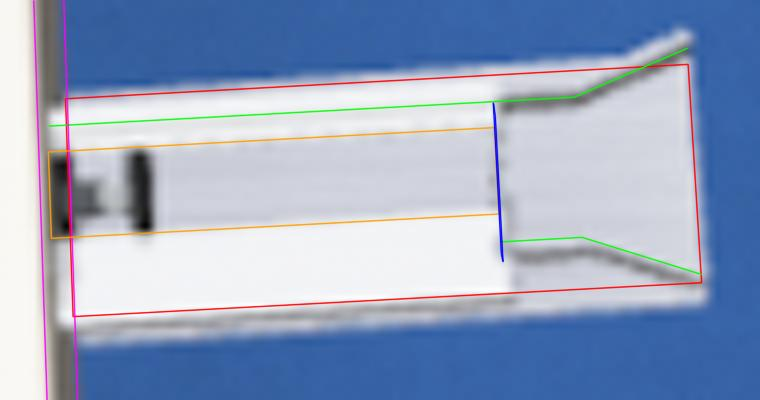

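View pics/o2_s.png

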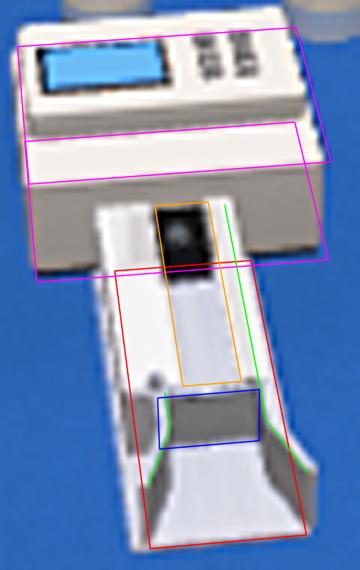

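```bash
cat >> h.py <<'E'
def ray2plane(c,px,z):
    px=np.atleast_2d(np.asarray(px,float)); s=(px-[c["K"][0,2],c["K"][1,2]])/[c["K"][0,0],c["K"][1,1]]
    u=s.copy()
    for _ in range(20):u=s/(1+float(c["k1"])*(u**2).sum(1,keepdims=True))
    d=np.c_[u,np.ones(len(u))]@c["R"]; o=-c["R"].T@c["t"]
    return o+d*((z-o[2])/d[:,2])[:,None]
def cross(v,lo,hi,t,first):
    idx=range(lo,hi) if first else range(hi-1,lo-1,-1)
    st=1 if first else -1
    for i in idx:
        a,b=float(v[i]),float(v[i+st])
        if a<t<=b:return i+st*(t-a)/(b-a)
    return np.nan
E
python3 - <<'E'
from h import *
T=load("top0");S=load("side0")
def ln(P,nm):
    P=P[~np.isnan(P).any(1)]
    for _ in range(3):
        vx,vy,x0,y0=cv2.fitLine(P[:,:2].astype(np.float32),cv2.DIST_HUBER,0,1e-6,1e-6).ravel()
        r=(P[:,0]-x0)*vy-(P[:,1]-y0)*vx;P=P[abs(r)<max(3*r.std(),.0003)]
    a=np.degrees(np.arctan2(vy,vx))%180
    print(nm,round(a,2),"pt",round(x0,4),round(y0,4),len(P),r.std().round(5))
R=T["frame"][:,:,0].astype(float)
u=np.arange(208,272)
lo=np.array([[x,cross(R[:,x],205,245,110,False)] for x in u]); up=np.array([[x,cross(R[:,x],165,200,110,True)] for x in u if x<262])
ln(ray2plane(T,lo,.002),"top lower edge z2");ln(ray2plane(T,up,.004),"top upper edge z4(-48?)")
# reader left/right sides
ru=np.arange(157,195)
ln(ray2plane(T,[[x,cross(R[:,x],150,190,110,True)] for x in ru],.08),"reader up");ln(ray2plane(T,[[x,cross(R[:,x],210,260,110,False)] for x in ru],.08),"reader lo")
Rs=S["frame"][:,:,0].astype(float)
v=np.arange(180,215)
ln(ray2plane(S,[[cross(Rs[y],225,260,110,True),y] for y in v],.002),"side left");
v=np.arange(176,200)
ln(ray2plane(S,[[cross(Rs[y],250,285,110,False),y] for y in v],.048),"side right")
u=np.arange(246,270)
ln(ray2plane(S,[[x,cross(Rs[:,x],200,235,110,False)] for x in u],.0),"side mouth edge(+90)")
E
```

```text
top lower edge z2 93.58 pt 0.4917 0.0868 64 0.0002
top upper edge z4(-48?) 93.61 pt 0.5893 0.0986 54 0.00021
reader up 93.52 pt 0.6231 0.2524 38 0.00051
reader lo 93.43 pt 0.4429 0.2588 38 0.00013
side left 93.78 pt 0.4893 0.092 34 0.00023
side right 93.73 pt 0.5819 0.0607 24 0.00024
side mouth edge(+90) 3.65 pt 0.5346 -0.0513 24 0.00037
```

```bash
sed -i 's/^r=least_squares(f,.*/Y=np.radians(93.6)\nr=least_squares(lambda q:f([*q,Y]),[.55,.02],loss="soft_l1");pl=np.r_[r.x,Y]/; s/print(nm,least.*/print(nm,least_squares(lambda q:g([*q,Y]),pl[:2],loss="soft_l1").x)/' fit2.py; python3 fit2.py
python3 - <<'E'
from h import *
d=np.load("poses.npz");pc,pl=d["pc"],d["pl"]
print("carrier in lane",(pc[:2]-pl[:2])@np.array([[np.cos(pl[2]),-np.sin(pl[2])],[np.sin(pl[2]),np.cos(pl[2])]]),np.degrees(pc[2]-pl[2]))
# reader lateral centre from edges at z .08
E
```

```text
[0.54763993 0.02167462 1.63362818] 93.6
[[-0.3, 0.8], [-0.4, -0.1], [0.1, 0.4], [0.6, 1.3], [-1.0, -0.2], [-0.3, -0.5], [-0.3, 0.4], [-0.0, -1.5], [-0.9, -1.2], [0.6, 0.5], [-0.1, 0.4], [0.5, 3.6], [-0.2, 0.6], [0.2, 0.4], [-0.2, 0.2], [-0.8, 0.6]]
top [0.54755507 0.02081341]
side [0.54784037 0.02453883]
free z [0.54730525 0.02072984 1.62092769 0.00503505]
carrier in lane [-0.23827704  0.04477918] 3.489813680805564
```

View pics/o2_t.png

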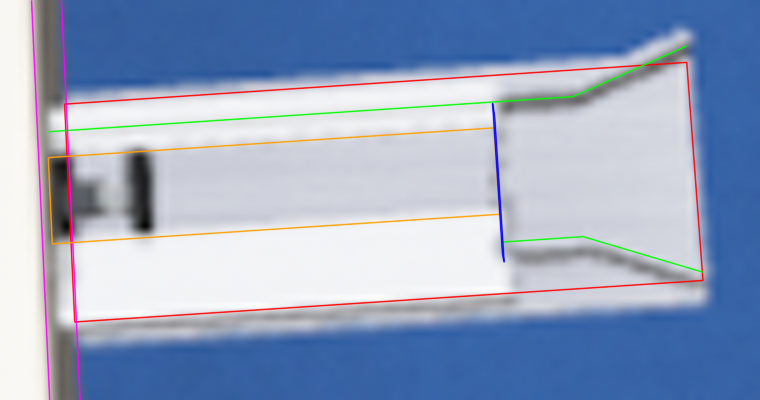

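View pics/o2_s.png

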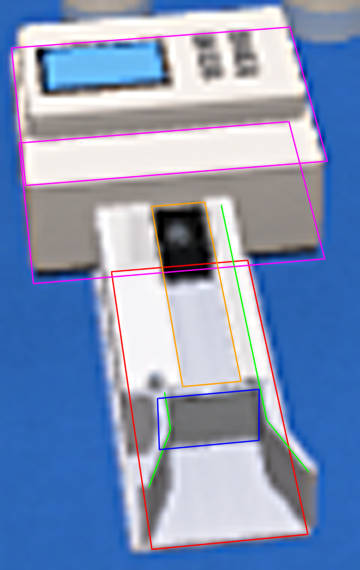

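Call:
{"op": "arm_command", "data": {
  "steps": [0, 0, 0, 0, 0, 9.65, -1, 0, 0, 0, 0, 0, 9.65, -1, 0, 0, 0, 0, 0, 9.65, -1, 0, 0, 0, 0, 0, 9.65, -1, 0, 0, 0, 0, 0, 9.65, -1, 0, 0, 0, 0, 0, 9.65, -1],
  "grip_force": 40
}}

```text
time: 0.85
position: [0.2537, 0.5436, 0.3034]
eef_rot: [-180.0, 0.0, 96.8]
wrist_force: [-0.5, 0.5, 0.0]
gripper_width: 0.0853
```

Call:
{"op": "arm_command", "data": {
  "steps": [-0.049, 0.0105, 0, 0, 0, 0, -1, -0.049, 0.0105, 0, 0, 0, 0, -1, -0.049, 0.0105, 0, 0, 0, 0, -1, -0.049, 0.0105, 0, 0, 0, 0, -1, -0.049, 0.0105, 0, 0, 0, 0, -1, -0.049, 0.0105, 0, 0, 0, 0, -1, -0.049, 0.0105, 0, 0, 0, 0, -1, -0.049, 0.0105, 0, 0, 0, 0, -1]
}}

```text
time: 1.85
position: [0.3856, 0.1635, 0.3037]
eef_rot: [180.0, -0.0, 97.1]
wrist_force: [1.5, 0.2, -0.1]
gripper_width: 0.0856
```

Call:
{"op": "arm_command", "data": {
  "steps": [-0.049, 0.0105, 0, 0, 0, 0, -1, -0.049, 0.0105, 0, 0, 0, 0, -1, -0.049, 0.0105, 0, 0, 0, 0, -1, -0.049, 0.0105, 0, 0, 0, 0, -1, -0.049, 0.0105, 0.02, 0, 0, 0, -1, -0.049, 0.0105, 0.02, 0, 0, 0, -1, -0.049, 0.0105, 0.02, 0, 0, 0, -1, -0.049, 0.0105, 0.02, 0, 0, 0, -1, 0, 0, 0.02, 0, 0, 0, -1, 0, 0, 0, 0, 0, 0, -1]
}}

```text
time: 3.1
position: [0.516, -0.2127, 0.2018]
eef_rot: [-179.8, -0.2, 97.1]
wrist_force: [-0.9, 1.0, 0.6]
gripper_width: 0.0853
```

```bash
cat > snap.py <<'E'
import sys;from plant import env;import numpy as np
from ov import *
def snap(tag,pc=None,pl=None,bt=None,bs=None,ft=6,fs=6):
    for n,b,f in(("top",bt,ft),("side",bs,fs)):
        if b is None: continue
        np.savez(f"pics/{n}{tag}.npz",**env.camera(n)); draw(n+str(tag),b[:2],b[2:],f,f"pics/{n}{tag}.png",pc,pl)
    o=env.observe();print(o["time"],o["position"].round(4),o["eef_rot"].round(2),o["wrist_force"].round(2),o["gripper_width"].round(4));return o
E
python3 -c "
from snap import *
snap(1,bt=(290,170,90,75),bs=(205,190,100,100),ft=7,fs=6)"
```

```text
Traceback (most recent call last):
  File "snap.py", line 7, in snap
    o=env.observe();print(o["time"],o["position"].round(4),o["eef_rot"].round(2),o["wrist_force"].round(2),o["gripper_width"].round(4));return o
                                                                                                           ^^^^^^^^^^^^^^^^^^^^^^^^
AttributeError: 'float' object has no attribute 'round'
```

View pics/side1.png

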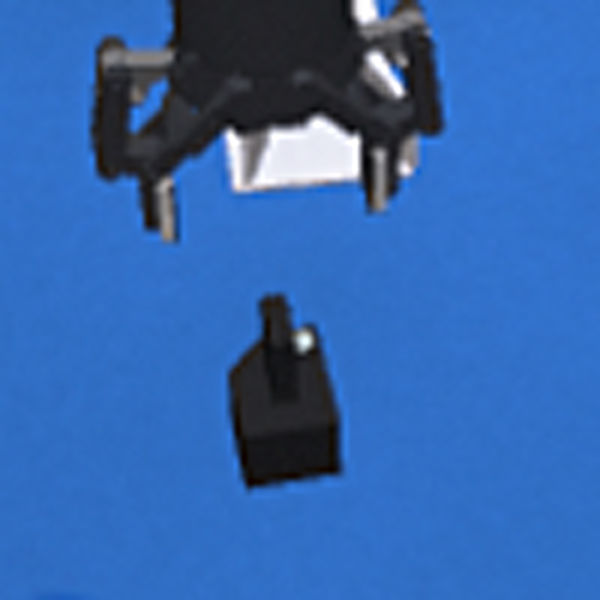

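View pics/top1.png

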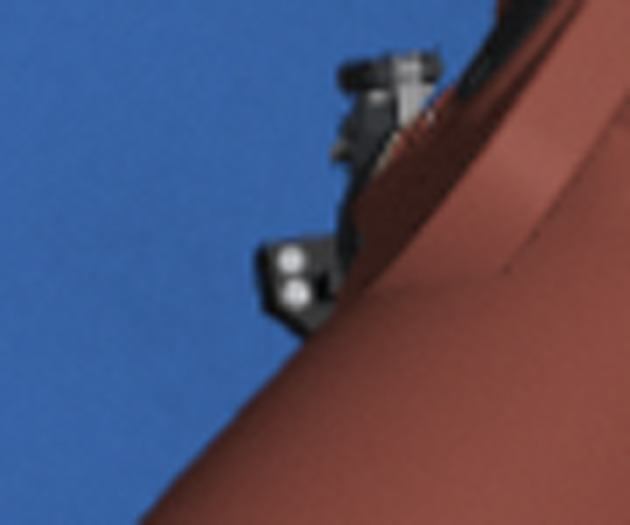

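The side view shows the open fingers straddling the fin: the fingertips are at about (165,240) and (375,205) in the crop, and the fin top is at (272,300). Descending.

Call:
{"op": "arm_command", "data": {
  "steps": [-0.006, 0.001, 0.025, 0, 0, 0, -1, 0, 0, 0.025, 0, 0, 0, -1, 0, 0, 0.02, 0, 0, 0, -1, 0, 0, 0.006, 0, 0, 0, -1, 0, 0, 0, 0, 0, 0, -1, 0, 0, 0, 0, 0, 0, -1]
}}

```text
time: 3.95
position: [0.5193, -0.2198, 0.129]
eef_rot: [179.9, 0.1, 97.1]
wrist_force: [0.3, -0.4, 0.7]
gripper_width: 0.0851
```

```bash
sed -i 's/o\["gripper_width"\].round(4)/round(o["gripper_width"],4)/' snap.py; python3 -c "
from snap import *
snap(2,bs=(205,190,100,100),fs=6)"
```

```text
4.0 [ 0.5193 -0.2198  0.129 ] [1.7993e+02 6.0000e-02 9.7080e+01] [-0.02  0.46  0.2 ] 0.0851
```

View pics/side2.png

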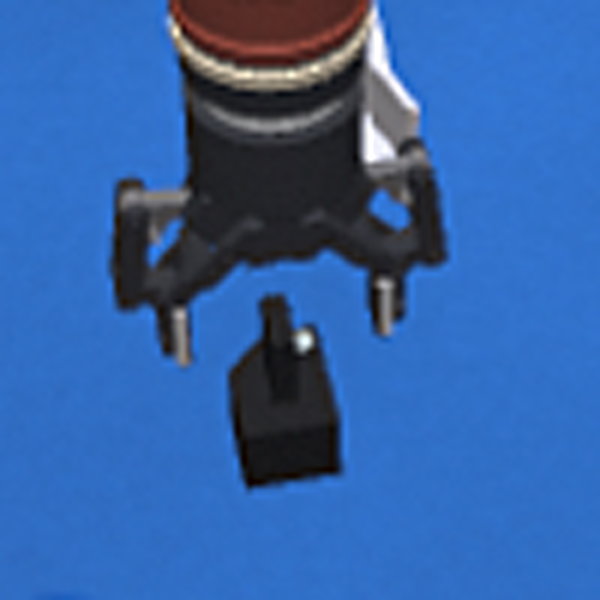

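Call:
{"op": "arm_command", "data": {
  "steps": [0, 0, 0, 0, 0, 0, 0, 0, 0, 0, 0, 0, 0, 1, 0, 0, 0, 0, 0, 0, 1, 0, 0, 0, 0, 0, 0, 1, 0, 0, 0, 0, 0, 0, 1, 0, 0, 0, 0, 0, 0, 1, 0, 0, 0, 0, 0, 0, 1, 0, 0, 0, 0, 0, 0, 1],
  "grip_force": 60
}}

```text
time: 5.0
position: [0.5188, -0.2195, 0.1279]
eef_rot: [180.0, -0.0, 97.1]
wrist_force: [-0.6, -0.6, -0.9]
gripper_width: 0.0111
```

```bash
python3 -c "
from snap import *
snap(3,bs=(205,190,100,100),fs=6)"
```

```text
5.05 [ 0.5188 -0.2195  0.1279] [ 1.800e+02 -1.000e-02  9.707e+01] [-0.93 -0.52 -0.79] 0.0108
```

View pics/side3.png

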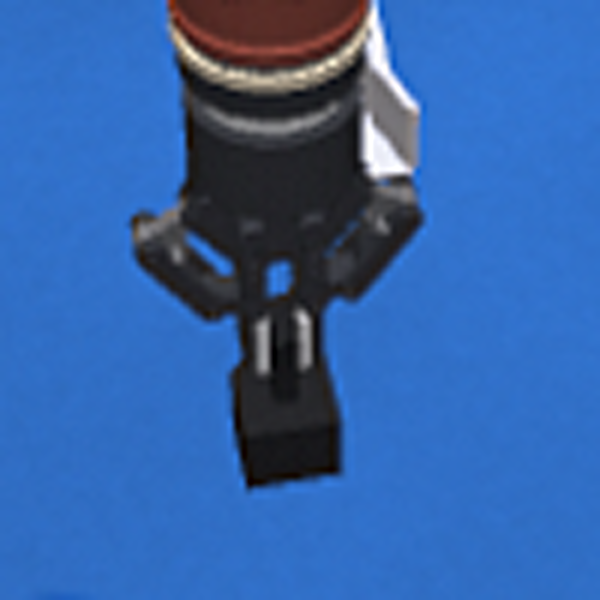

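Call:
{"op": "arm_command", "data": {
  "steps": [0, 0, -0.008, 0, 0, 0, 1, 0, 0, -0.008, 0, 0, 1.75, 1, 0, 0, 0, 0, 0, 1.75, 1, 0.02, 0.008, 0, 0, 0, 0, 1, 0.03, 0.012, 0, 0, 0, 0, 1, 0.03, 0.012, 0, 0, 0, 0, 1, 0.02, 0.008, 0, 0, 0, 0, 1, 0.014, 0.004, 0, 0, 0, 0, 1, 0, 0, 0, 0, 0, 0, 1, 0, 0, 0, 0, 0, 0, 1]
}}

```text
time: 6.3
position: [0.5555, -0.1036, 0.1439]
eef_rot: [-180.0, 0.0, 93.5]
wrist_force: [-0.6, -0.5, -3.1]
gripper_width: 0.0109
```

```bash
cat > lp.py <<'E'
import numpy as np
pl=np.load("poses.npz")["pl"]
def inlane(p):
    c,s=np.cos(pl[2]),np.sin(pl[2]);d=np.asarray(p[:2])-pl[:2]
    return np.round(np.r_[c*d[0]+s*d[1],-s*d[0]+c*d[1],p[2]]*1e3,1)
E
python3 -c "
from snap import *
import lp
o=snap(4,bs=(205,130,100,100),bt=(195,155,140,80),ft=5)
print(lp.inlane(o['position']))"
```

```text
6.4 [ 0.5555 -0.1037  0.1439] [1.800e+02 1.000e-02 9.351e+01] [-1.07 -0.8  -2.68] 0.0109
[-125.7    0.   143.9]
```

View pics/side4.png

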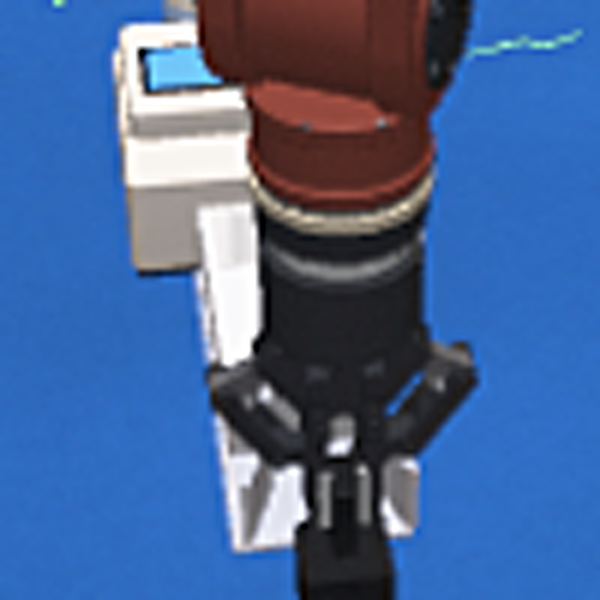

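View pics/top4.png

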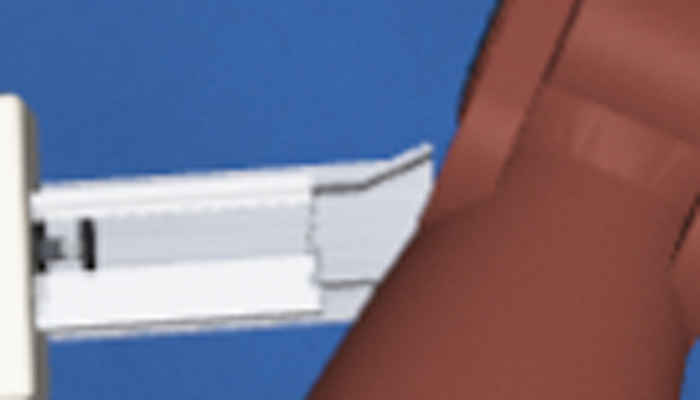

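```bash
python3 -c "
from ov import *
draw('side4',(235,185),(55,60),10,'pics/o4.png',pc=[.5555,-.1037,np.radians(93.5),.016],pl=np.load('poses.npz')['pl'])"
```

```text
(no output)
```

View pics/o4.png

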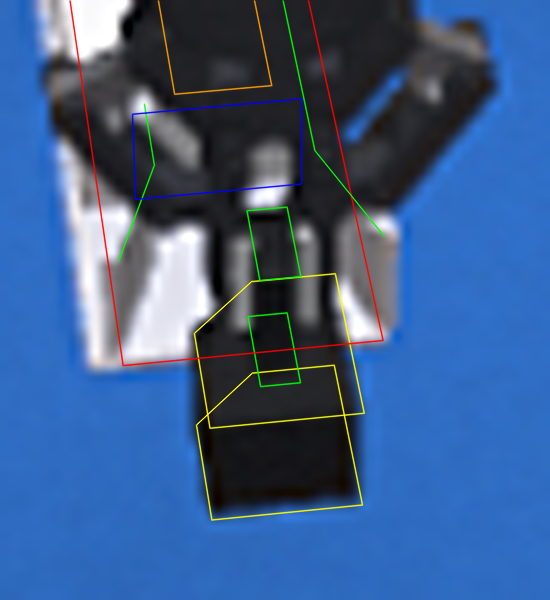

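Call:
{"op": "arm_command", "data": {
  "steps": [0.01, 0.0007, 0, 0, 0, 0, 1, 0.02, 0, 0, 0, 0, 0, 1, 0.02, 0, 0, 0, 0, 0, 1, 0.02, 0, 0.002, 0, 0, 0, 1, 0.01, 0, 0.004, 0, 0, 0, 1, 0, 0, 0.002, 0, 0, 0, 1, 0, 0, 0.001, 0, 0, 0, 1, 0, 0, 0, 0, 0, 0, 1, 0, 0, 0, 0, 0, 0, 1]
}}

```text
time: 7.52
position: [0.5514, -0.0235, 0.135]
eef_rot: [180.0, 0.0, 93.5]
wrist_force: [0.5, -0.3, -2.6]
gripper_width: 0.011
```

```bash
python3 -c "
from snap import *
import lp
o=snap(5,bs=(235,170,55,60),fs=10)
print(lp.inlane(o['position']))"
```

```text
7.575 [ 0.5514 -0.0234  0.135 ] [179.99  -0.    93.54] [ 0.52  0.03 -3.51] 0.0114
[-45.3  -0.9 135. ]
```

View pics/side5.png

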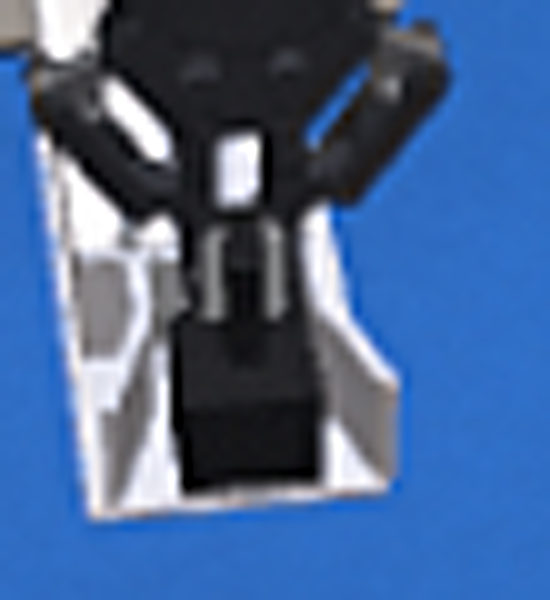

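The carrier sits centred in the mouth: its rear face spans columns 185–320 of the crop, with flare tips at about 120 and 380. I'll lower it gently to the floor.

Call:
{"op": "arm_command", "data": {
  "steps": [0, 0, 0.001, 0, 0, 0, 1, 0, 0, 0.001, 0, 0, 0, 1, 0, 0, 0, 0, 0, 0, 1]
}}

```text
time: 7.95
position: [0.5513, -0.0231, 0.1328]
eef_rot: [-180.0, -0.0, 93.6]
wrist_force: [0.0, -0.5, -4.0]
gripper_width: 0.0108
```

Call:
{"op": "arm_command", "data": {
  "steps": [0, 0, 0.0007, 0, 0, 0, 1, 0, 0, 0, 0, 0, 0, 1]
}}

```text
time: 8.2
position: [0.5513, -0.023, 0.1322]
eef_rot: [180.0, -0.0, 93.6]
wrist_force: [0.4, 1.2, -2.4]
gripper_width: 0.0113
```

Call:
{"op": "arm_command", "data": {
  "steps": [0, 0, 0.0005, 0, 0, 0, 1, 0, 0, 0, 0, 0, 0, 1]
}}

```text
time: 8.45
position: [0.5514, -0.0231, 0.1319]
eef_rot: [180.0, -0.0, 93.6]
wrist_force: [-1.3, 0.4, -0.6]
gripper_width: 0.0112
```

Call:
{"op": "arm_command", "data": {
  "steps": [0.005, 0, 0, 0, 0, 0, 1, 0.006, 0, 0, 0, 0, 0, 1, 0.006, 0, 0, 0, 0, 0, 1, 0.006, 0, 0, 0, 0, 0, 1, 0.006, 0, 0, 0, 0, 0, 1]
}}

```text
time: 9.07
position: [0.5498, 0.006, 0.1319]
eef_rot: [180.0, 0.0, 93.6]
wrist_force: [1.4, -2.9, -2.1]
gripper_width: 0.011
```

Call:
{"op": "arm_command", "data": {
  "steps": [0.006, 0, 0, 0, 0, 0, 1, 0.006, 0, 0, 0, 0, 0, 1, 0.006, 0, 0, 0, 0, 0, 1, 0.006, 0, 0, 0, 0, 0, 1, 0, 0, 0, 0, 0, 0, 1]
}}

```text
time: 9.7
position: [0.5489, 0.0306, 0.132]
eef_rot: [179.9, -0.0, 93.6]
wrist_force: [6.3, -1.4, -1.7]
gripper_width: 0.011
```

```bash
python3 -c "
from snap import *
import lp
o=snap(6,bs=(230,150,60,70),fs=8)
print(lp.inlane(o['position']))"
```

```text
9.75 [0.549  0.0306 0.132 ] [ 1.7985e+02 -6.0000e-02  9.3610e+01] [ 5.65 -0.55 -2.45] 0.011
[  8.8  -1.9 132. ]
```

View pics/side6.png

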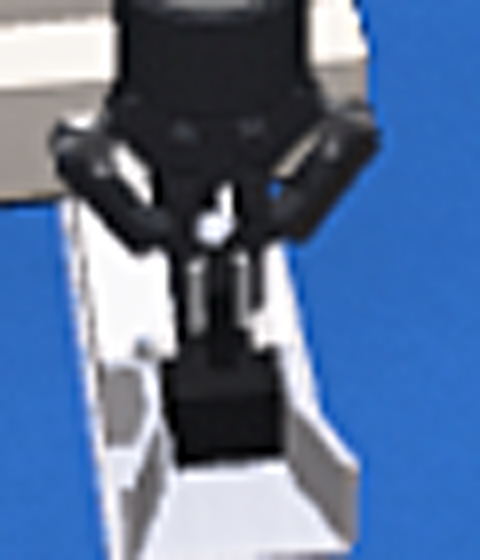

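The carrier is through the gate line and under the cover. The force is a mild 6 N sideways, which I take to be the gate. Continuing.

Call:
{"op": "arm_command", "data": {
  "steps": [0.006, 0, 0, 0, 0, 0, 1, 0.007, 0, 0, 0, 0, 0, 1, 0.007, 0, 0, 0, 0, 0, 1, 0.007, 0, 0, 0, 0, 0, 1, 0.007, 0, 0, 0, 0, 0, 1]
}}

```text
time: 10.38
position: [0.546, 0.0642, 0.1319]
eef_rot: [180.0, -0.0, 93.6]
wrist_force: [2.8, -1.7, -2.2]
gripper_width: 0.0111
```

Call:
{"op": "arm_command", "data": {
  "steps": [0.007, 0, 0, 0, 0, 0, 1, 0.007, 0, 0, 0, 0, 0, 1, 0.006, 0, 0, 0, 0, 0, 1, 0.005, 0, 0, 0, 0, 0, 1, 0.004, 0, 0, 0, 0, 0, 1, 0, 0, 0, 0, 0, 0, 1]
}}

```text
time: 11.12
position: [0.5441, 0.0932, 0.1318]
eef_rot: [180.0, -0.0, 93.6]
wrist_force: [1.7, -0.8, 4.1]
gripper_width: 0.0107
```

```bash
python3 -c "
from snap import *
import lp
o=snap(7,bs=(230,130,60,85),bt=(185,165,110,65),fs=7,ft=7)
print(lp.inlane(o['position']),o['effort'])"
```

```text
11.225 [0.5441 0.0932 0.1318] [ 1.7998e+02 -7.0000e-02  9.3590e+01] [1.33 0.05 4.81] 0.0112
[ 71.6  -1.  131.8] [-1.80361667e-01 -4.62693179e+01  4.56940413e+01  8.79689120e-01
 -2.54704664e-01  2.25199404e-02]
```

View pics/side7.png

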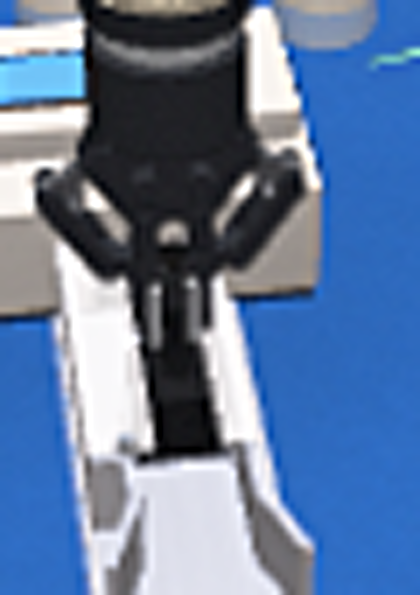

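View pics/top7.png

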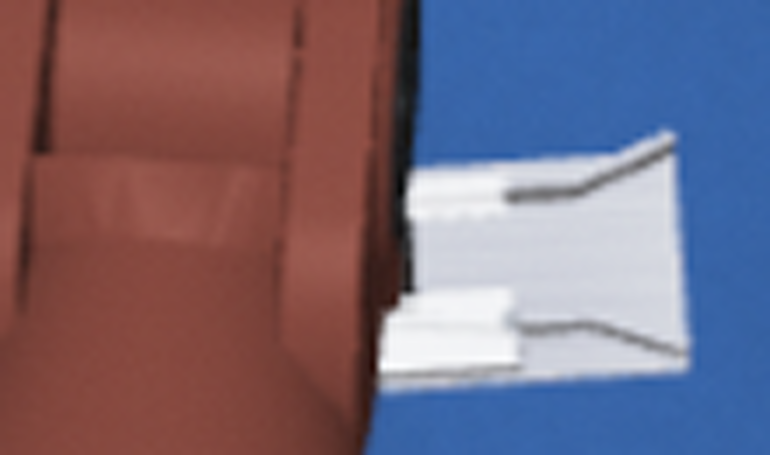

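```bash
python3 -c "
from h import *
import lp
T=load('top0');S=load('side0')
for z in(.028,.042):print(lp.inlane(ray2plane(T,crop([[151,192]],[195,180],8),z)[0]))
print(T['frame'][204,205:220,0],T['frame'][208,205:220,0])
for px,z in(((190,152),.014),((185,108),.042)):print(lp.inlane(ray2plane(S,crop([px],[232,160],9),z)[0]))"
```

```text
[130.3  -3.   28. ]
[128.6  -1.5  42. ]
[ 90  90 152 181 182 160 101  43  52 168 206 205 206 206 205] [176 197 203 203 202 201 138  54  37 170 211 212 218 220 220]
[136.7  -1.4  14. ]
[129.6   0.9  42. ]
```

Call:
{"op": "arm_command", "data": {
  "steps": [0.004, 0, -0.0003, 0, 0, 0, 1, 0.005, 0, 0, 0, 0, 0, 1, 0.004, 0, 0, 0, 0, 0, 1, 0.003, 0, 0, 0, 0, 0, 1, 0.002, 0, 0, 0, 0, 0, 1, 0, 0, 0, 0, 0, 0, 1, 0, 0, 0, 0, 0, 0, 1]
}}

```text
time: 12.1
position: [0.5426, 0.111, 0.1319]
eef_rot: [-180.0, -0.1, 93.6]
wrist_force: [-2.6, 0.0, 5.6]
gripper_width: 0.0109
```

Call:
{"op": "arm_command", "data": {
  "steps": [0.001, 0, 0, 0, 0, 0, 1, 0.001, 0, 0, 0, 0, 0, 1, 0.001, 0, 0, 0, 0, 0, 1]
}}

```text
time: 12.48
position: [0.5428, 0.1135, 0.1319]
eef_rot: [-180.0, 0.0, 93.6]
wrist_force: [-0.2, -3.2, -1.2]
gripper_width: 0.011
```

Call:
{"op": "arm_command", "data": {
  "steps": [0.001, 0, 0, 0, 0, 0, 1, 0.001, 0, 0, 0, 0, 0, 1]
}}

```text
time: 12.72
position: [0.5427, 0.1158, 0.1319]
eef_rot: [180.0, -0.0, 93.6]
wrist_force: [-0.9, -4.8, 3.9]
gripper_width: 0.0109
```

Call:
{"op": "arm_command", "data": {
  "steps": [0.001, 0, 0, 0, 0, 0, 1, 0.001, 0, 0, 0, 0, 0, 1]
}}

```text
time: 12.98
position: [0.5425, 0.1178, 0.1319]
eef_rot: [-180.0, -0.0, 93.6]
wrist_force: [0.8, -1.1, -1.9]
gripper_width: 0.0113
```

Call:
{"op": "arm_command", "data": {
  "steps": [0.001, 0, -0.0003, 0, 0, 0, 1, 0, 0, 0, 0, 0, 0, 1]
}}

```text
time: 13.22
position: [0.5422, 0.119, 0.1319]
eef_rot: [-180.0, -0.0, 93.6]
wrist_force: [0.9, 0.4, -3.3]
gripper_width: 0.011
```

Call:
{"op": "arm_command", "data": {
  "steps": [0.001, 0, 0, 0, 0, 0, 1, 0, 0, 0, 0, 0, 0, 1]
}}

```text
time: 13.48
position: [0.5422, 0.1198, 0.1321]
eef_rot: [-180.0, -0.0, 93.6]
wrist_force: [0.2, -1.2, -2.6]
gripper_width: 0.0105
```

Call:
{"op": "arm_command", "data": {
  "steps": [0.001, 0, 0, 0, 0, 0, 1, 0, 0, 0, 0, 0, 0, 1]
}}

```text
time: 13.72
position: [0.5423, 0.1207, 0.1323]
eef_rot: [-180.0, -0.0, 93.6]
wrist_force: [-0.6, 0.4, -3.4]
gripper_width: 0.0115
```

Call:
{"op": "arm_command", "data": {
  "steps": [0.001, 0, 0, 0, 0, 0, 1, 0, 0, 0, 0, 0, 0, 1]
}}

```text
time: 13.98
position: [0.5424, 0.1217, 0.1324]
eef_rot: [180.0, -0.0, 93.6]
wrist_force: [-0.1, -0.6, -3.3]
gripper_width: 0.0104
```

Call:
{"op": "arm_command", "data": {
  "steps": [0.001, 0, 0, 0, 0, 0, 1, 0, 0, 0, 0, 0, 0, 1]
}}

```text
time: 14.22
position: [0.5422, 0.1227, 0.1323]
eef_rot: [180.0, -0.0, 93.6]
wrist_force: [0.1, -0.1, -2.5]
gripper_width: 0.0108
```

Call:
{"op": "arm_command", "data": {
  "steps": [0.001, 0, 0, 0, 0, 0, 1, 0, 0, 0, 0, 0, 0, 1]
}}

```text
time: 14.48
position: [0.5422, 0.1237, 0.1323]
eef_rot: [180.0, -0.0, 93.6]
wrist_force: [0.5, 0.7, -3.8]
gripper_width: 0.0109
```

Call:
{"op": "arm_command", "data": {
  "steps": [0.001, 0, 0, 0, 0, 0, 1, 0, 0, 0, 0, 0, 0, 1]
}}

```text
time: 14.72
position: [0.5422, 0.1245, 0.1323]
eef_rot: [180.0, 0.0, 93.6]
wrist_force: [0.4, -1.1, -2.5]
gripper_width: 0.0112
```

Call:
{"op": "arm_command", "data": {
  "steps": [0.001, 0, 0, 0, 0, 0, 1, 0, 0, 0, 0, 0, 0, 1]
}}

```text
time: 14.98
position: [0.5421, 0.1253, 0.1324]
eef_rot: [180.0, 0.0, 93.6]
wrist_force: [-0.5, -4.1, -2.5]
gripper_width: 0.0112
```

Call:
{"op": "arm_command", "data": {
  "steps": [0, 0, 0, 0, 0, 0, 1]
}}

```text
time: 15.1
position: [0.5421, 0.1254, 0.1323]
eef_rot: [180.0, 0.0, 93.6]
wrist_force: [0.3, -4.1, -1.2]
gripper_width: 0.0109
```

Call:
{"op": "arm_command", "data": {
  "steps": [0.0005, 0, 0, 0, 0, 0, 1, 0, 0, 0, 0, 0, 0, 1]
}}

```text
time: 15.35
position: [0.5421, 0.1257, 0.1324]
eef_rot: [180.0, 0.1, 93.6]
wrist_force: [0.0, -5.7, -1.1]
gripper_width: 0.0112
```

Call:
{"op": "arm_command", "data": {
  "steps": [0.0005, 0, 0, 0, 0, 0, 1, 0, 0, 0, 0, 0, 0, 1]
}}

```text
time: 15.6
position: [0.5421, 0.126, 0.1324]
eef_rot: [180.0, 0.1, 93.5]
wrist_force: [-0.9, -7.2, -2.1]
gripper_width: 0.0112
```

Call:
{"op": "arm_command", "data": {
  "steps": [0.0005, 0, 0.0004, 0, 0, 0, 1, 0, 0, 0, 0, 0, 0, 1]
}}

```text
time: 15.85
position: [0.5422, 0.1263, 0.1323]
eef_rot: [180.0, 0.1, 93.5]
wrist_force: [-1.2, -7.6, 0.6]
gripper_width: 0.0109
```

Call:
{"op": "arm_command", "data": {
  "steps": [0.0005, 0, 0, 0, 0, 0, 1, 0, 0, 0, 0, 0, 0, 1]
}}

```text
time: 16.1
position: [0.5421, 0.1266, 0.1324]
eef_rot: [180.0, 0.1, 93.5]
wrist_force: [-0.7, -8.6, 1.7]
gripper_width: 0.0109
```

Call:
{"op": "arm_command", "data": {
  "steps": [0.0006, 0, 0, 0, 0, 0, 1, 0, 0, 0, 0, 0, 0, 1, 0, 0, 0, 0, 0, 0, 1]
}}

```text
time: 16.48
position: [0.5421, 0.127, 0.1324]
eef_rot: [180.0, 0.2, 93.5]
wrist_force: [-1.2, -10.8, 0.7]
gripper_width: 0.0111
```

Call:
{"op": "arm_command", "data": {
  "steps": [0, 0, 0, 0, 0, 0, 1, 0, 0, 0, 0, 0, 0, 1, 0, 0, 0, 0, 0, 0, 1, 0, 0, 0, 0, 0, 0, 1]
}}

```text
time: 16.98
position: [0.5421, 0.127, 0.1324]
eef_rot: [180.0, 0.2, 93.5]
wrist_force: [-1.4, -10.9, 1.6]
gripper_width: 0.0113
```

Call:
{"op": "arm_command", "data": {
  "steps": [0, 0, 0, 0, 0, 0, 1, 0, 0, 0, 0, 0, 0, 1, 0, 0, 0, 0, 0, 0, 1, 0, 0, 0, 0, 0, 0, 1]
}}

```text
time: 17.48
position: [0.5421, 0.127, 0.1324]
eef_rot: [180.0, 0.2, 93.5]
wrist_force: [-1.3, -12.0, 1.4]
gripper_width: 0.0112
```

```bash
python3 -c "
from snap import *
import lp
o=snap(8,bs=(230,130,60,85),fs=7)
print(lp.inlane(o['position']))"
```

```text
17.525 [0.5421 0.127  0.1324] [1.7999e+02 1.7000e-01 9.3520e+01] [ -1.83 -10.77   0.23] 0.011
[105.4  -1.1 132.4]
```

View pics/side8.png

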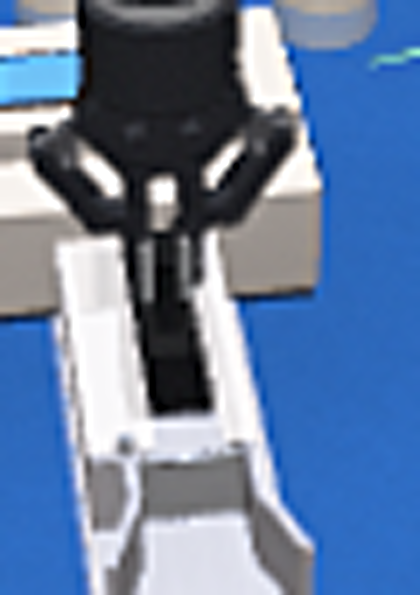

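The gate is shut behind the carrier: the grey leaf is visible at about (195,480) in the crop. The press held at about 11 N for over a second. Releasing.

Call:
{"op": "arm_command", "data": {
  "steps": [0, 0, 0, 0, 0, 0, 0.6, 0, 0, 0, 0, 0, 0, 0.2, 0, 0, 0, 0, 0, 0, -0.3, 0, 0, 0, 0, 0, 0, -1, 0, 0, 0, 0, 0, 0, -1, 0, 0, 0, 0, 0, 0, -1, 0, 0, 0, 0, 0, 0, -1]
}}

```text
time: 18.4
position: [0.5419, 0.1283, 0.1319]
eef_rot: [180.0, -0.0, 93.6]
wrist_force: [-0.0, 0.2, -0.4]
gripper_width: 0.0854
```

Call:
{"op": "arm_command", "data": {
  "steps": [0, 0, -0.01, 0, 0, 0, -1, 0, 0, -0.02, 0, 0, 0, -1, 0, 0, -0.03, 0, 0, 0, -1, 0, 0, -0.04, 0, 0, 0, -1, 0, 0, -0.04, 0, 0, 0, -1, 0, 0, -0.03, 0, 0, 0, -1, 0, 0, 0, 0, 0, 0, -1]
}}

```text
time: 19.27
position: [0.543, 0.1282, 0.3064]
eef_rot: [179.6, 0.0, 93.6]
wrist_force: [0.3, -0.6, -0.8]
gripper_width: 0.0858
```

```bash
python3 -c "
from snap import *
o=snap(9,bs=(225,120,65,95),bt=(185,165,110,65),fs=6,ft=7)"
```

```text
19.375 [0.542  0.1282 0.3027] [179.93  -0.    93.57] [ 0.35  0.01 -0.58] 0.0856
```

View pics/side9.png

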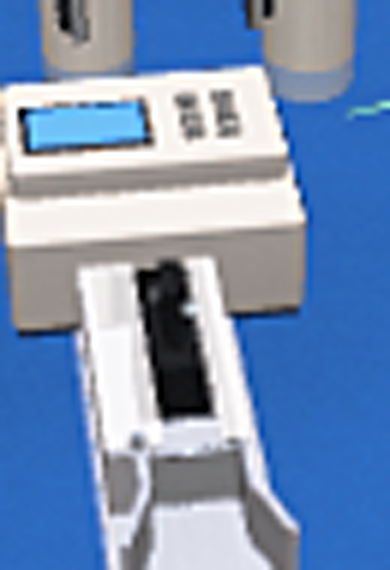

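View pics/top9.png

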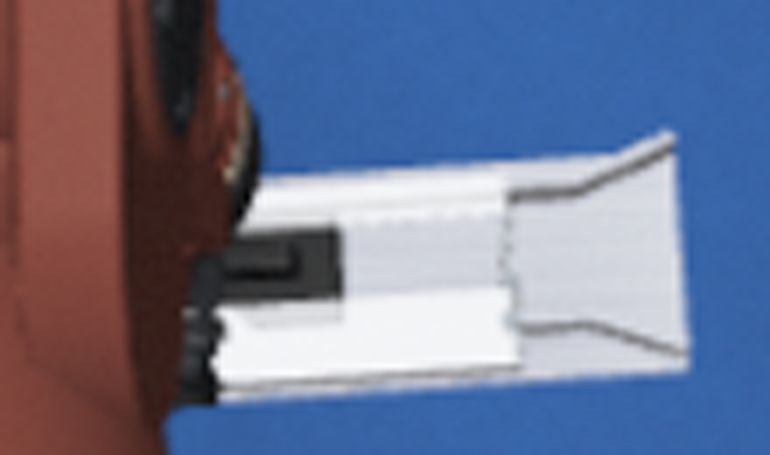

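Call:
{"op": "arm_command", "data": {
  "steps": [-0.03, 0, 0, 0, 0, 0, -1, -0.05, 0, 0, 0, 0, 0, -1, -0.05, 0, 0, 0, 0, 0, -1, -0.05, 0, 0, 0, 0, 0, -1, -0.05, 0, 0, 0, 0, 0, -1, -0.05, 0, 0, 0, 0, 0, -1, -0.05, 0, 0, 0, 0, 0, -1, -0.03, 0, 0, 0, 0, 0, -1, 0, 0, 0, 0, 0, 0, -1]
}}

```text
time: 20.5
position: [0.5636, -0.2328, 0.3002]
eef_rot: [-179.9, -0.1, 93.4]
wrist_force: [0.5, 0.6, 0.2]
gripper_width: 0.0855
```

```bash
python3 -c "
from snap import *
import lp
np.savez('pics/top10.npz',**env.camera('top'));np.savez('pics/side10.npz',**env.camera('side'))
pl=lp.pl
c,s=np.cos(pl[2]),np.sin(pl[2])
pc=[pl[0]+c*.104+s*.001,pl[1]+s*.104-c*.001,pl[2],.004]
draw('top10',(195,175),(95,55),8,'pics/t10.png',pc=pc)
cv2.imwrite('pics/t10full.png',load('top10')['frame'][:,:,::-1])
d=cv2.absdiff(load('top10')['frame'],load('top0')['frame']).max(2);ys,xs=np.where(d[:,:]>60)
"
```

```text
(no output)
```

View pics/t10.png

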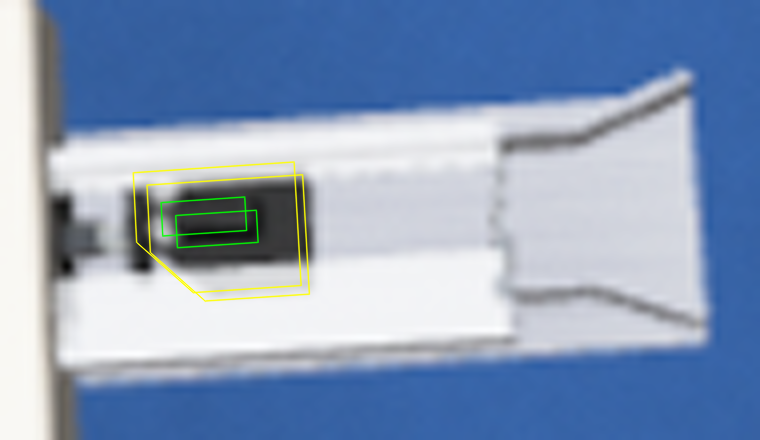

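View pics/t10full.png

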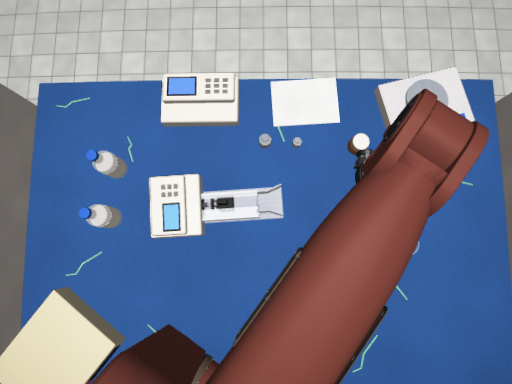

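```bash
python3 -c "
from ov import *
for n in('top0','top10'):
  c=load(n);print(c['frame'][200:210,205:236,0][::3])
draw('top10',(195,190),(50,30),15,'pics/t10b.png');draw('side10',(235,155),(50,50),11,'pics/s10b.png')"
```

```text
[[204 204 204 205 203 158  81  33  85 174 202 203 203 202 202 202 202 202
  202 202 202 202 202 202 202 203 204 205 203 205 205]
 [102 104 154 187 191 161  98  42  52 167 206 206 206 206 206 206 206 207
  208 206 208 208 207 206 207 207 207 208 206 206 206]
 [ 83  83 106 152 172 141  84  50  42 166 206 205 204 205 205 205 205 204
  204 204 204 204 204 204 203 203 205 204 204 204 204]
 [205 221 225 228 227 231 214 189 184 221 236 236 237 237 238 238 238 239
  240 240 241 242 243 242 242 242 242 242 243 243 242]]
[[204 205 204 204 203 160  85  46  70 114 137 105  60  49  48  54  52  51
   52  52  55  40  38  53  58  56  58  44  90 178 204]
 [101 104 154 187 192 140  68  46  93 164 183 121  46  40  35  33  33  36
   34  34  34  24  30  50  58  58  58  52  71 174 207]
 [ 83  83 105 153 172 143  88  42  48  96  91  61  55  54  57  56  58  58
   58  58  58  57  57  58  58  59  58  57  59 169 204]
 [204 221 226 228 227 228 210 188 183 222 236 233 225 214 202 200 200 206
  209 209 216 219 219 219 219 220 219 219 212 233 243]]
```

View pics/t10b.png

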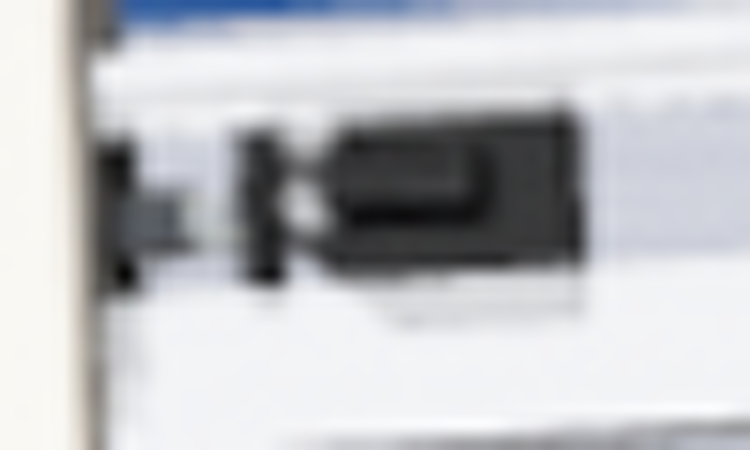

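View pics/s10b.png

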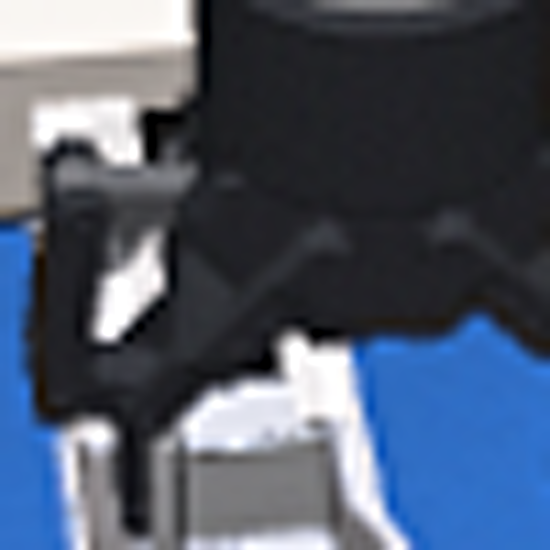

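The enlarged top view shows the carrier's front end against the pad plate: the pad is at columns 245–285 of the crop and the windowed front follows directly, with the carrier straight in the lane. The gate leaf is shut across the lane in the side view. Handing in.

```bash
python3 -c "
from plant import env
env.sign_off()"
```

```text
the job is handed in; nothing more can be done
```

I gripped the carrier by its fin, set it in the lane mouth and slid it through the gate under the cover. I felt pad contact with the carrier front at about lane x = 134 mm, pressed at about 11 N (readings 10.8–12.0 N) for about 1 s, let go and backed off. The job was handed in at about 20.6 s of the 61 s allowed.

**Last checks that held:**
- The gate leaf looks shut across the lane in the side view.
- The carrier looks straight and level in the slot, with its front end against the pad. The wrist showed no load after release.
- The weights, bottles and jar look unmoved in the last top view.

**Not confirmed or in disagreement:**
- **Final touching force:** I could not measure the carrier's remaining contact on the pad. The pictures only show no visible gap.
- **Beaker and cell block:** the arm hid both in the last top view. I only know that my path did not go near them.
- **Camera agreement:** the two cameras differed by 2–4 mm along the lane. The image estimate of the pad face was about 129 mm from the top view and 130–137 mm from the side. I went by the contact I felt.

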